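Shut and lock the filter hatch of a bench dust extractor

TASK

The filter of the pottery bench's dust extractor has just been changed and its hinged top hatch still stands ajar. Working by touch alone, press the hatch down fully shut with the fingertips, then set them in the long slot of its quarter-turn fastener and turn it clockwise, seen from above, as far as it goes, so that the hatch is locked. Lift nothing, the hatch included, leave the pots, jar and tools where they stand, and come away clear at the end.

Things in the scene. Friction and masses are not known exactly. Their poses are not given: they have to be found in the camera images.
- extractor: Bench dust extractor, grey case fixed on the table: 280 (its x) x 380 (y) x 140 mm high; top deck at z = 140 mm. Origin: centre of its underside; z up; louvred front at -x, facing the robot. The hatch lies on the deck, its centre line 55 mm to +y of the origin; on its -y side the deck carries a low dial and switch (15 mm high) and the glaze jar.
- hatch (a joint): Opening angle of the hinged hatch, rad: 0 is flat shut on the deck, positive is open (front edge raised). The hinge is along the case's y, at the hatch's far (+x) edge. It is stiff: the hatch stays where it is left, and a few newtons on its front part press it down.
- hatch_hinge (a point): Middle of the hatch's hinge line, z 140 mm, 100 mm to +x and 55 mm to +y of the extractor's origin. Axes turn with the hatch: -x along the hatch to its front edge, y along the hinge, z out of the upper face. Hatch plate: x -200 to 0, y -105 to 105, z 0 to 8 mm; top flat but for the fastener's bezel, a ring 94 mm across, 2 mm high, centred at x -134, y 0.
- hatch_edge (a point): Middle of the hatch's front (free) edge, on its upper face (200 mm from the hinge line); z = 148 mm when shut. Axes as hatch_hinge.
- fastener_slot (a point): Centre, on top, of the fastener: an aluminium disc 80 mm across, flush in the hatch, 66 mm from its front edge (z = 148 mm when shut). Its slot, a straight recess through this centre, 64 mm long, 24 wide, 14 deep, solid floor, upright walls, takes shut fingertips. Slot's long side: this point's x; z: out of the hatch. A cam tongue beneath points to -x and hooks under the deck's front strip when locked.
- fastener (a joint): Angle of the fastener, rad: 0 is its unlocked stop, slot along the hatch's y (parallel to the front edge); it grows clockwise seen from above to 1.571, its locked stop, slot pointing at the front edge. Friction 0.14 N m (7 N at 20 mm); it stays where it is left. Fingertips near one end of the slot, moved round the axis, turn it with least force. With the hatch not shut the tongue strikes the deck and cannot lock it.
- bowl_mid (a point): Bystander: terracotta bowl, 150 mm across, 62 mm high, open; point at its centre half-way up. Leave alone.
- cup_mid (a point): Bystander: white cup, 84 mm across, 95 mm high; point at its centre half-way up. Leave alone.
- spray_bottle_mid (a point): Bystander: white bottle, 68 mm across, 200 mm high; point at its centre half-way up. Leave alone.
- plaster_mould_mid (a point): Bystander: plaster mould block, 150 by 130 by 55 mm high with a low dome on top; point at its centre half-way up the block. Leave alone.
- sanding_pad_mid (a point): Bystander: sanding pad, 100 by 70 by 26 mm; point at its centre. Leave alone.
- glaze_jar_mid (a point): Bystander: small lidded glaze jar, 52 mm across, 62 mm high, standing on the extractor's deck to the -y side of the hatch; point at its centre half-way up. Leave alone.
- glaze_brush_grip (a point): Bystander: brush 190 mm long lying on the table; point on its handle. Leave alone.

How it is judged:
On the way, in this order (a step that is already met when the one before it is completed fails the run):
1. the hatch is pressed fully shut while the fastener is still unlocked (value of joint hatch below 0.02 rad and value of joint fastener below 0.9 rad), for 0.2 s.
2. the fastener is turned clockwise to its locked stop with the hatch shut (value of joint hatch below 0.02 rad and value of joint fastener above 1.45 rad), for 0.2 s.
At the end, for the whole second after the job is handed in: The hatch is shut (hinge angle below 0.02 rad, about 4 mm at its front edge), the fastener stands within 7 degrees of its locked stop (above 1.45 rad) and is at rest (all of step 2 and velocity of joint fastener between -0.05 and 0.05 rad/s); the robot touches nothing.
It fails at once if the hatch is raised further open (above 0.85 rad) instead of pressed shut (value of joint hatch above 0.85 rad).
It fails at once if a bystander (pot, jar, bottle, mould, pad or brush) is lifted, carried or pushed more than 25 mm (distance of any of bowl_mid, cup_mid, spray_bottle_mid, plaster_mould_mid, sanding_pad_mid, glaze_jar_mid, glaze_brush_grip from where it was at the start of the episode above 0.025 m).
It also fails if it takes over 48 s, if anything falls off the work surface, if the arm or the gripper's body presses on something with over 40 N, if the wrist force passes 120 N, or if a joint passes its speed limit or range.

ROBOT

A 7-joint arm with a two-finger parallel gripper is mounted at the origin on the work surface. World frame = base frame: x ahead of the robot, y to its left, z up, the work surface at z = 0. Lengths are in m, angles in rad, forces in N, time in s.
With the tool pointing down it reaches from about 0.425 to 0.875 m from the base axis. Payload 4.7 kg.
Tool frame: the origin (TCP) lies on the centre line of the jaws, within the pads' length; the fingertips stand 14 mm ahead of it and the grasp point (between the pads) lies 5 mm behind it; z points along the fingers, x is the direction in which the jaws open and shut, and the axes are right-handed (so a half turn about z gives the same grasp; the last joint's range is limited). The gripper opens to 87 mm and grips with 3 to 60 N. Pads are 19 mm wide; open, the fingers measure 117 mm over their backs; the gripper's body (75 mm by 190 mm) begins 51 mm behind the grasp point.
Start: joints at [-1.183, 0.321, -0.07, 1.45, 0.023, 1.371, -0.057], TCP at [0.237, 0.605, 0.237] pointing down, gripper open.
Joint ranges: [-2.86, 2.86], [-0.3, 2.09], [-1.38, 1.24], [0.06, 2.45], [-1.56, 4.7], [0.09, 2.05], [-2.69, 2.69]. Speed limits (rad/s): [2.57, 2.57, 3.14, 3.14, 3.14, 3.14, 3.14].

INTERFACE

Orientations are given as a rotation vector (axis times angle).
In Python, from bench import ctrl gives the robot as it stands.
- The arm moves only by the tool drive_tool, never from a script. Its argument "rows" is a list that holds one entry, the list of rows, each a list of 5 numbers: the shift along the tool's x, y, z scaled (see below), then the turn about the tool's z scaled (see below), then the closure in counts, from 0 (fully open) to 255 (shut). In form: [[[dx, dy, dz, spin, jaw], ...]]. A call has 1 to 20 rows; each row is the pose to reach, as a shift and turn from the pose commanded when the call began, along the tool's axes at that moment, turning the shorter way round; what a row does not reach only later rows make up. The controller multiplies each number of a shift by 300 mm and each number of a turn by pi rad. A row lasts 1/8 s, in which the tool goes at most 62.5 mm and 10.7 degrees, less where a joint would pass 70% of its speed; a pose out of reach is approached as far as the arm can. A call with a number of a shift or a turn outside -1 to 1 is refused whole. A call with a gripper value outside its range is refused whole. The fingers move at their own pace and stop on an object; "grip_force" is the grip in N (left out, the last holds). Time passes only in rows, so rows that repeat a pose let the fingers close. It gives the time, the measured TCP pose, the force and the opening at its end, in the units of the state.
- ctrl.get_state(): the state, without advancing time (a new reading comes with each control period).
- ctrl.get_image(name): name is "scene" or "side" or "wrist"; returns a dict with "img" (420x560x3 uint8, blue, green, red), "camera_matrix" (3x3 intrinsics, pixels), "R" (3x3) and "t" (3): a world point X has camera coordinates R X + t. Camera axes: x right, y down, z forward; pixel columns grow to the right and rows downward; lengths in m; the calibration is good to about 2 mm. A picture is of the moment at which its call begins. There is no depth.
- ctrl.close_job(): hands the job in, once; it reports no verdict.
The state is a dict: "time": time; "joint_positions": joint angles; "qd": joint speeds; "joint_torque": joint torques, N m; "position": TCP position; "tool_rot": TCP orientation; "ft_force": force on the tool from outside, world axes, zero at the start; "torque": the same for the moment, N m; "grip_width": opening from 0.0 (shut) to 1.0 (fully open).
Only numpy, scipy, OpenCV 4.12 (cv2) and the standard library are available. Lean on these libraries where they do the work, as an engineer would, in place of code of your own. Each camera call takes 0.05 s, during which the arm holds its last target.

## Working session

There is one attempt and no reset: what is moved stays moved. The work goes in short steps, Python scripts to look and compute and a tool call to move; the robot and the scene stay as the last step left them, time stands still between calls to the robot, and variables do not carry over. Pictures are saved under pics/ and viewed, and the job is handed in when it is done.

Besides the shell and the picture viewer there is one more tool, called after ">>>" by a JSON object that holds its "op" and its "data". drive_tool: Moves the arm, as the interface text tells. Its arguments: {"type":"object","properties":{"rows":{"type":"array"},"grip_force":{"type":"number"}},"required":["rows"]}

```bash
mkdir -p pics; ls
python3 - <<'E'
from bench import ctrl
import cv2,numpy as np,pickle
s=ctrl.get_state();print(s)
d={}
for n in ["scene","side","wrist"]:
    r=ctrl.get_image(n);d[n]=r;cv2.imwrite(f"pics/{n}0.png",r["img"]);
    print(n,np.round(r["camera_matrix"],1).tolist(),np.round(-r["R"].T@r["t"],3))
pickle.dump(d,open("im0.pkl","wb"))
E
```

```text
pics
{'time': 0.0, 'joint_positions': array([-1.18287576,  0.32181059, -0.07009512,  1.45169266,  0.0226024 ,
        1.37080003, -0.05691842]), 'qd': array([-1.67481204e-03,  2.23457295e-03,  6.89751323e-04,  1.23284328e-04,
       -6.56408822e-04,  4.73817506e-05,  1.33179682e-03]), 'joint_torque': array([-1.54850368e-04, -4.91295147e+01, -4.04037489e-01, -3.12519872e+01,
       -6.39300956e-02,  4.39324498e-02,  1.81159926e-04]), 'position': array([0.23720791, 0.6045944 , 0.23546077]), 'tool_rot': array([ 2.59456504e+00,  1.76932731e+00, -2.40444103e-03]), 'ft_force': array([ 1.43653995, -0.67905271, -0.22175955]), 'torque': array([0.00471549, 0.02117708, 0.00350064]), 'grip_width': 1.0001257707094824}
scene [[397.0, 0.0, 272.5], [0.0, 397.0, 210.5], [0.0, 0.0, 1.0]] [ 1.091 -0.458  1.138]
side [[446.2, 0.0, 279.6], [0.0, 446.2, 208.9], [0.0, 0.0, 1.0]] [-0.335  1.054  0.944]
wrist [[353.8, 0.0, 276.5], [0.0, 353.8, 212.2], [0.0, 0.0, 1.0]] [0.172 0.631 0.383]
```

View pics/scene0.png

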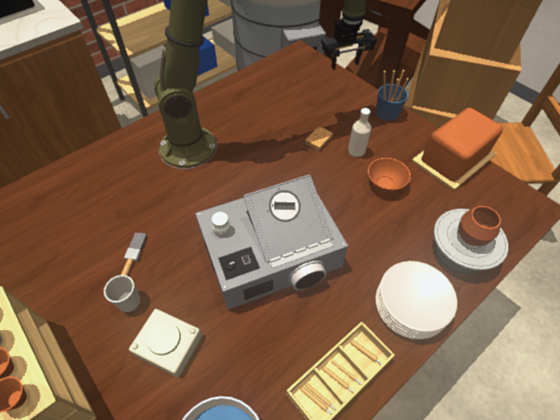

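View pics/side0.png

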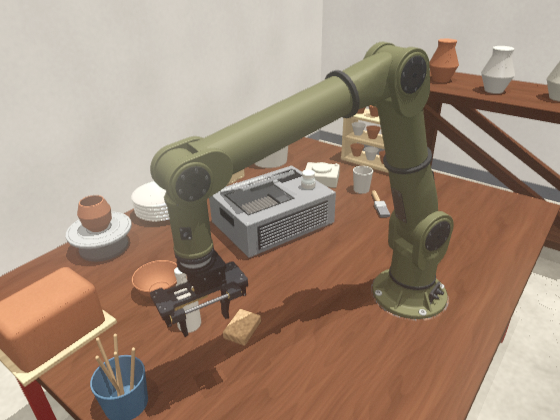

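View pics/wrist0.png

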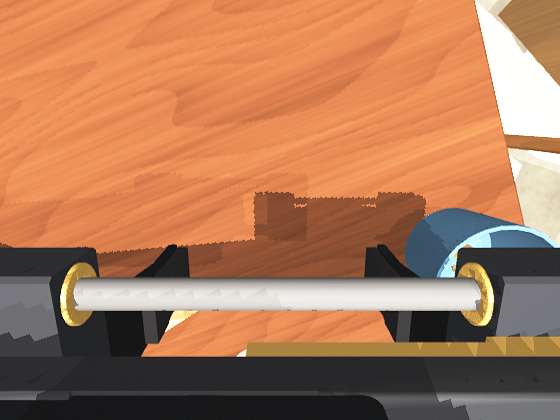

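The scene image shows the extractor around (270,240), with the hatch's fastener near (285,206). The side image shows its louvred front near (295,220). I'll enlarge both to get the corners.

Run:
```python
import cv2,pickle
d=pickle.load(open("im0.pkl","rb"))
cv2.imwrite("pics/sc_crop.png",cv2.resize(d["scene"]["img"][165:315,185:360],None,fx=4,fy=4,interpolation=cv2.INTER_CUBIC)[:600,:800])
cv2.imwrite("pics/sd_crop.png",cv2.resize(d["side"]["img"][155:255,200:345],None,fx=5.5,fy=5.5,interpolation=cv2.INTER_CUBIC)[:600,:800])
```

```text
(no output)
```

View pics/sc_crop.png

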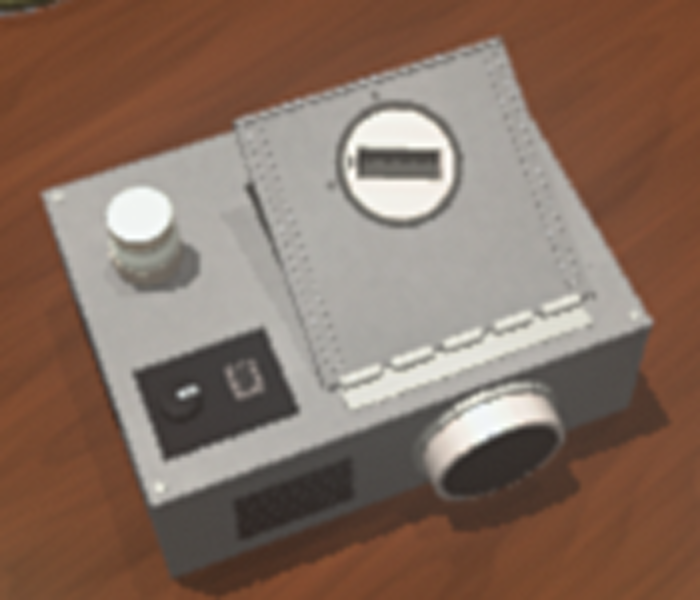

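View pics/sd_crop.png

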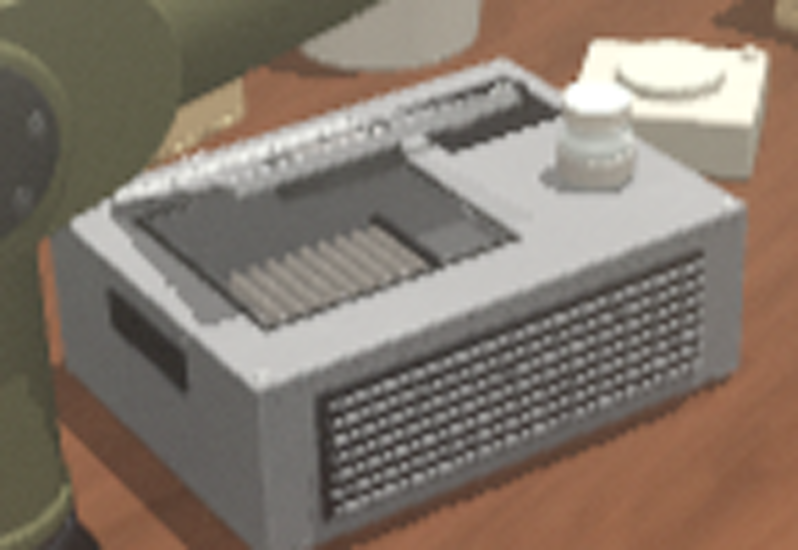

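```bash
cat > h.py <<'E'
import numpy as np,cv2,pickle
from scipy.optimize import least_squares
def proj(r,X):
    c=r["R"]@np.asarray(X,float)+r["t"]; p=r["camera_matrix"]@c; return p[:2]/p[2]
def Rz(a): return np.array([[np.cos(a),-np.sin(a),0],[np.sin(a),np.cos(a),0],[0,0,1]])
def case(p,X): return Rz(p[2])@np.asarray(X,float)+[p[0],p[1],0]
def hat(p,X): # hatch frame -> world, opening p[3]
    c,s=np.cos(p[3]),np.sin(p[3]); x,y,z=X
    return case(p,[0.1+c*x+s*z,0.055+y,0.14-s*x+c*z])
E
python3 - <<'E'
from h import *
d=pickle.load(open("im0.pkl","rb"))
S=lambda u,v:(np.array([u,v])+.5)/4-.5+[185,165]
D=lambda u,v:(np.array([u,v])+.5)/5.5-.5+[200,155]
obs=[("scene",case,(-.14,-.19,.14),S(44,193)),("scene",case,(.14,-.19,.14),S(150,503)),("scene",case,(.14,.19,.14),S(652,322)),("scene",case,(.14,-.19,0),S(178,578)),
("side",case,(-.14,.19,.14),D(262,388)),("side",case,(-.14,-.19,.14),D(743,203)),("side",case,(.14,-.19,.14),D(500,60)),("side",case,(-.14,-.19,0),D(738,378)),("side",case,(-.14,.19,0),D(275,548)),
("scene",hat,(-.2,-.105,.008),S(235,122)),("scene",hat,(-.2,.105,.008),S(500,40)),("scene",hat,(0,-.105,.008),S(328,388)),("scene",hat,(0,.105,.008),S(590,297)),("scene",hat,(-.134,0,.008),S(400,163))]
f=lambda p:np.concatenate([proj(d[n],F(p,X))-o for n,F,X,o in obs])
for y0 in(0,):
    r=least_squares(f,[.6,0,y0,.5],loss="soft_l1");print(r.x,r.cost);print(np.round(r.fun.reshape(-1,2),1).tolist())
p=r.x;np.save("p.npy",p)
print("hinge",hat(p,(0,0,0)),"edge",hat(p,(-.2,0,.008)),"slot",hat(p,(-.134,0,.008)),"r",np.hypot(*hat(p,(-.134,0,.008))[:2]))
# slot angle: fastener rotation a: slot dir
e=[S(358,162),S(441,165)]
for a in np.arange(0,.8,.1):
    # clockwise from above by a; slot initially along y
    v=np.array([np.sin(a),np.cos(a),0])*.032
    print(round(a,1),[np.round(proj(d["scene"],hat(p,np.array([-.134,0,.008])+q*v))*4-[740,660],0).tolist() for q in(-1,1)])
p2=p.copy();p2[3]=0
print("shut slot",hat(p2,(-.134,0,.008)),"edge",hat(p2,(-.2,0,.008)),np.hypot(*hat(p2,(-.2,0,.008))[:2]))
E
```

```text
[ 0.58192595 -0.05690678 -0.31691158  0.48369909] 9.656356392059935
[[-0.5, -0.2], [0.5, 0.6], [0.0, 0.1], [-1.3, 1.4], [-1.5, -0.2], [0.2, -0.2], [0.2, -1.0], [-0.5, -0.1], [-1.5, 4.7], [-0.6, -0.2], [-0.1, -0.8], [-0.6, -0.2], [0.9, -1.5], [-0.2, 0.0]]
hinge [ 0.69408603 -0.035809    0.14      ] edge [0.52938205 0.0182082  0.24009366] slot [ 5.84900976e-01 -8.42627745e-08  2.09399895e-01] r 0.5849009760958082
0.0 [[357.0, 175.0], [438.0, 148.0]]
0.1 [[355.0, 171.0], [439.0, 152.0]]
0.2 [[355.0, 167.0], [440.0, 157.0]]
0.3 [[354.0, 162.0], [441.0, 161.0]]
0.4 [[354.0, 158.0], [441.0, 165.0]]
0.5 [[355.0, 153.0], [440.0, 169.0]]
0.6 [[355.0, 149.0], [439.0, 174.0]]
0.7 [[357.0, 145.0], [438.0, 178.0]]
shut slot [0.56675891 0.00594988 0.148     ] edge [0.50404555 0.02651769 0.148     ] 0.504742613743414
```

```bash
cat >> h.py <<'E'
def axes(a): # tool axes for tool-down with tool x at world angle a
    x=np.array([np.cos(a),np.sin(a),0]); z=np.array([0,0,-1.]); return np.column_stack([x,np.cross(z,x),z])
def rel(p0,a0,P,a): 
    s=axes(a0).T@(np.asarray(P)-p0)/0.3; da=-(a-a0); da=(da+np.pi/2)%np.pi-np.pi/2
    return np.round([*s,da/np.pi],3).tolist()
def ray(r,uv,z):
    k=np.linalg.solve(r["camera_matrix"],[*uv,1]); d=r["R"].T@k; c=-r["R"].T@r["t"]; return c+d*(z-c[2])/d[2]
E
python3 - <<'E'
from h import *
d=pickle.load(open("im0.pkl","rb"));p=np.load("p.npy");q=p.copy();q[3]=0
S=lambda u,v:(np.array([u,v])+.5)/4-.5+[185,165]
j=ray(d["scene"],S(140,213),.202);print("jar",j,"case",Rz(p[2]).T@(j-[p[0],p[1],0]))
for n,uv,z in [("bottle",(366,116),.2),("bowl",(389,170),.062),("pad",(320,137),.026)]: print(n,ray(d["scene"],uv,z))
P=hat(q,(-.162,.072,.008));print("press",P,"open-surface z there",)
p0=np.array([.237,.605,.237]);a0=np.radians(68.6)
up=[.237,.605,.40]
a=np.pi/2+p[2]
print("yaw",a,np.degrees(a))
for t in (up,[P[0],P[1],.40],[P[0],P[1],.30]): print(t,rel(p0,a0,t,a))
E
```

```text
jar [ 0.49429951 -0.16673605  0.202     ] case [-0.04903639 -0.13166736  0.202     ]
bottle [0.47194895 0.47495843 0.2       ]
bowl [0.62827158 0.46087818 0.062     ]
pad [0.32234202 0.41817659 0.026     ]
press [0.56259085 0.08309019 0.148     ] open-surface z there
yaw 1.25388474287212 71.84230376241891
[0.237, 0.605, 0.4] [0.0, 0.0, -0.543, -0.018]
[np.float64(0.5625908500419021), np.float64(0.08309019310585455), 0.4] [-1.224, 1.645, -0.543, -0.018]
[np.float64(0.5625908500419021), np.float64(0.08309019310585455), 0.3] [-1.224, 1.645, -0.21, -0.018]
```

>>> {"op": "drive_tool", "data": {"rows": [[[0, 0, -0.2, 0, 255], [0, 0, -0.4, 0, 255], [0, 0, -0.5, 0, 255], [-0.1, 0.15, -0.5, 0, 255], [-0.2, 0.3, -0.5, 0, 255], [-0.3, 0.43, -0.5, 0, 255], [-0.4, 0.56, -0.5, 0, 255], [-0.5, 0.69, -0.5, 0, 255], [-0.6, 0.82, -0.5, 0, 255], [-0.6, 0.82, -0.5, 0, 255]]], "grip_force": 20}}

```text
time: 1.4
position: [0.4037, 0.3433, 0.3869]
tool_rot: [2.602, 1.758, 0.001]
ft_force: [-0.7, -0.4, 0.4]
grip_width: 0.017
```

Run:
```python
from h import *
from bench import ctrl
s=ctrl.get_state();v=s["tool_rot"];from scipy.spatial.transform import Rotation as R
M=R.from_rotvec(v).as_matrix();print(M.round(3));a0=np.arctan2(M[1,0],M[0,0]);print(np.degrees(a0),s["grip_width"])
for z in(.387,.3): print(rel(s["position"],a0,[.5626,.0831,z],1.254))
```

```text
[[ 0.373  0.928  0.001]
 [ 0.928 -0.373 -0.001]
 [-0.     0.002 -1.   ]]
68.08751440467086 0.0171884879770392
[-0.607, 0.815, -0.0, -0.021]
[-0.607, 0.815, 0.29, -0.021]
```

>>> {"op": "drive_tool", "data": {"rows": [[[-0.1, 0.14, 0, 0, 255], [-0.2, 0.28, 0, -0.01, 255], [-0.3, 0.42, 0, -0.02, 255], [-0.4, 0.55, 0, -0.02, 255], [-0.51, 0.68, 0, -0.02, 255], [-0.607, 0.815, 0, -0.02, 255], [-0.607, 0.815, 0.12, -0.02, 255], [-0.607, 0.815, 0.24, -0.02, 255], [-0.607, 0.815, 0.29, -0.02, 255], [-0.607, 0.815, 0.29, -0.02, 255]]]}}

```text
time: 2.65
position: [0.5613, 0.0897, 0.2989]
tool_rot: [-2.537, -1.852, 0.002]
ft_force: [0.1, -0.3, 0.1]
grip_width: 0.006
```

Run:
```python
from h import *
from bench import ctrl
s=ctrl.get_state();print(s["position"],s["ft_force"],s["torque"])
for n in("scene","side","wrist"):
    cv2.imwrite(f"pics/{n}1.png",ctrl.get_image(n)["img"])
a=cv2.imread("pics/scene1.png")[110:310,180:380];b=cv2.imread("pics/side1.png")[110:310,150:350]
cv2.imwrite("pics/c1.png",cv2.resize(np.hstack([a,b]),None,fx=2,fy=2,interpolation=cv2.INTER_CUBIC))
```

```text
[0.5613114  0.08973967 0.29889315] [ 0.06375316 -0.25221642  0.12411826] [-0.03017034  0.0315412  -0.01055119]
```

View pics/c1.png

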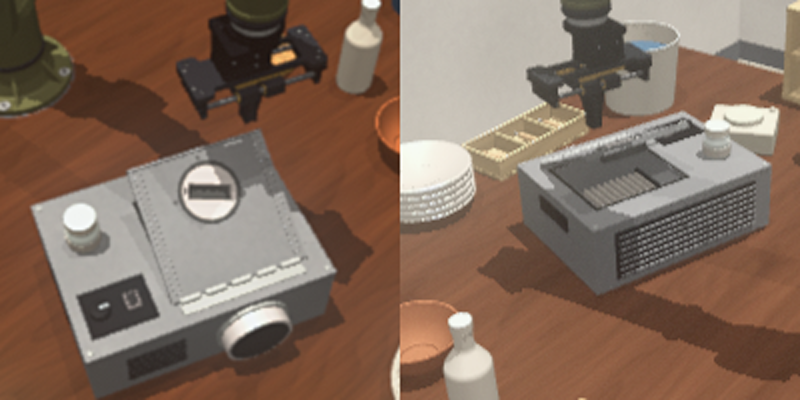

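View pics/wrist1.png

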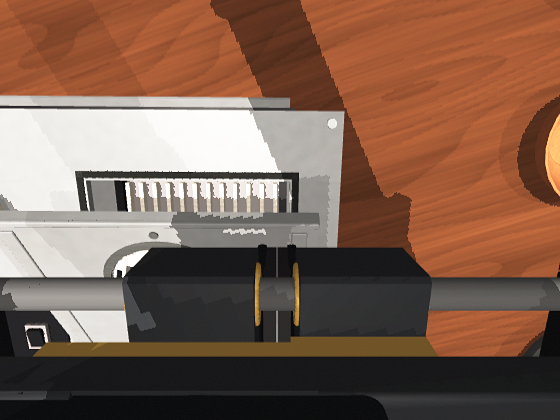

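The closed fingertips stand above the +y side of the hatch's front (scene crop ~ (250,118)), clear of the fastener and the jar. Next I press down in stages.

>>> {"op": "drive_tool", "data": {"rows": [[[0, 0, 0.06, 0, 255], [0, 0, 0.12, 0, 255], [0, 0, 0.16, 0, 255], [0, 0, 0.2, 0, 255], [0, 0, 0.24, 0, 255], [0, 0, 0.28, 0, 255], [0, 0, 0.32, 0, 255], [0, 0, 0.36, 0, 255], [0, 0, 0.4, 0, 255], [0, 0, 0.42, 0, 255]]]}}

```text
time: 4.05
position: [0.5614, 0.0888, 0.1725]
tool_rot: [-2.538, -1.85, 0.002]
ft_force: [0.4, 0.8, 1.0]
grip_width: 0.004
```

>>> {"op": "drive_tool", "data": {"rows": [[[0, 0, 0.015, 0, 255], [0, 0, 0.03, 0, 255], [0, 0, 0.04, 0, 255], [0, 0, 0.04, 0, 255]]]}}

```text
time: 4.55
position: [0.562, 0.089, 0.1625]
tool_rot: [-2.539, -1.851, -0.001]
ft_force: [-2.0, -0.1, 4.4]
grip_width: 0.006
```

Run:
```python
from h import *
from bench import ctrl
s=ctrl.get_state();print(s["position"],s["ft_force"],s["torque"])
for n in("scene","side"):
    cv2.imwrite(f"pics/{n}2.png",ctrl.get_image(n)["img"])
a=cv2.imread("pics/scene2.png")[150:310,180:380];b=cv2.imread("pics/side2.png")[130:290,150:350]
cv2.imwrite("pics/c2.png",cv2.resize(np.hstack([a,b]),None,fx=2,fy=2,interpolation=cv2.INTER_CUBIC))
```

```text
[0.56197332 0.08899281 0.16245164] [-2.04030778 -0.12606219  4.39267758] [-0.01921761  0.51614534 -0.00199807]
```

View pics/c2.png

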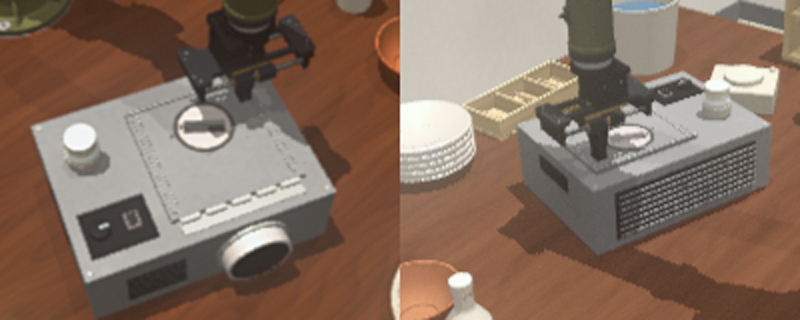

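The hatch looks almost flat, with the tip at z≈0.1485. I'll press a bit harder to be sure it is seated.

>>> {"op": "drive_tool", "data": {"rows": [[[0, 0, 0.01, 0, 255], [0, 0, 0.02, 0, 255], [0, 0, 0.02, 0, 255], [0, 0, 0.02, 0, 255]]]}}

```text
time: 5.15
position: [0.5621, 0.089, 0.1621]
tool_rot: [-2.538, -1.85, -0.004]
ft_force: [-14.4, -2.1, 34.3]
grip_width: 0.002
```

The tip stopped at 34 N with no further travel, so the hatch is shut. Next I lift off and re-measure the slot.

>>> {"op": "drive_tool", "data": {"rows": [[[0, 0, -0.1, 0, 255], [0, 0, -0.25, 0, 255], [0.2, 0, -0.3, 0, 255], [0.3, 0, -0.3, 0, 255], [0.3, 0, -0.3, 0, 255]]]}}

```text
time: 5.78
position: [0.5892, 0.1782, 0.2449]
tool_rot: [-2.533, -1.857, -0.0]
ft_force: [0.1, -0.3, -0.3]
grip_width: 0.007
```

Run:
```python
from h import *
from bench import ctrl
s=ctrl.get_state();print(s["position"],s["tool_rot"],s["ft_force"])
d={}
for n in("scene","side"):
    d[n]=ctrl.get_image(n)
pickle.dump(d,open("im3.pkl","wb"))
a=d["scene"]["img"][165:285,200:340];b=d["side"]["img"][155:275,200:340]
cv2.imwrite("pics/c3a.png",cv2.resize(a,None,fx=5,fy=5,interpolation=cv2.INTER_CUBIC))
cv2.imwrite("pics/c3b.png",cv2.resize(b,None,fx=5,fy=5,interpolation=cv2.INTER_CUBIC))
```

```text
[0.58921596 0.17819004 0.2449297 ] [-2.53329069e+00 -1.85691594e+00 -3.79516925e-04] [ 0.08776638 -0.26702965 -0.30757976]
```

View pics/c3a.png

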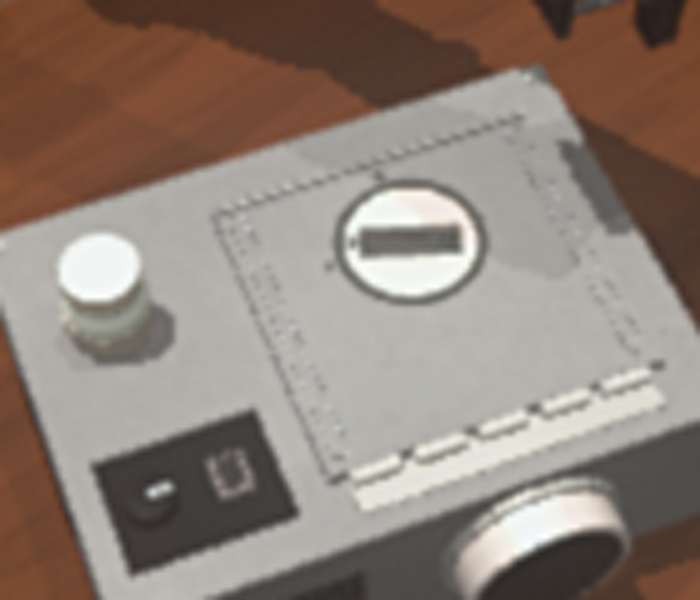

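View pics/c3b.png

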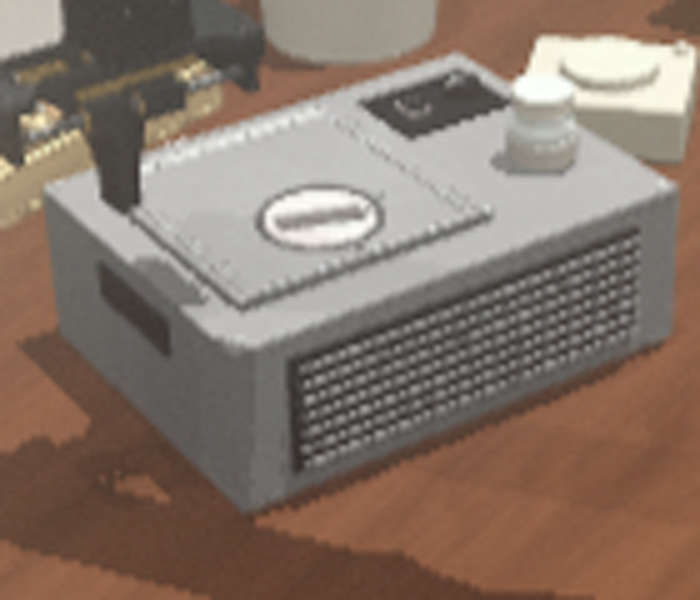

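Run:
```python
from h import *
d=pickle.load(open("im3.pkl","rb"));p=np.load("p.npy");p[3]=0
exp=hat(p,(-.134,0,.008));print("expected",exp)
U={}
for n in d:
    im=d[n]["img"];g=cv2.cvtColor(im,cv2.COLOR_BGR2GRAY)
    c=proj(d[n],exp);k=8
    gg=cv2.resize(g,None,fx=k,fy=k,interpolation=cv2.INTER_CUBIC)
    m=np.zeros_like(gg);cv2.circle(m,tuple(int(v*k) for v in c),18*k,255,-1)
    b=((gg>195)&(m>0)).astype(np.uint8)
    N,L,st,ce=cv2.connectedComponentsWithStats(b);i=1+np.argmax(st[1:,4])
    pts=np.argwhere(L==i)[:,::-1].astype(np.int32);h=cv2.convexHull(pts)
    e=cv2.fitEllipse(h);u=(np.array(e[0])+.5)/k-.5
    U[n]=u;print(n,"exp px",c,"ellipse",u,np.array(e[1])/k, "ray",ray(d[n],u,.148))
    hm=np.zeros_like(gg);cv2.fillPoly(hm,[h],255);hm=cv2.erode(hm,np.ones((9,9)))
    s=((hm>0)&(gg<150)).astype(np.uint8);N,L,st,ce=cv2.connectedComponentsWithStats(s);i=1+np.argmax(st[1:,4])
    cs=cv2.findContours((L==i).astype(np.uint8),0,2)[0][0][:,0]
    w=np.array([ray(d[n],(q+.5)/k-.5,.148)[:2] for q in cs])*1000
    r=cv2.minAreaRect(w.astype(np.float32));print(" slot rect",r, "corners",cv2.boxPoints(r).round(1).tolist())
```

```text
expected [0.56675891 0.00594988 0.148     ]
scene exp px [281.67214174 212.62620498] ellipse [281.57650757 212.929245  ] [21.29794312 26.31745338] ray [0.56742801 0.00498887 0.148     ]
 slot rect ((566.3619384765625, 5.075721740722656), (62.94706344604492, 19.935462951660156), 52.84104537963867) corners [[539.4000244140625, -14.0], [555.2999877929688, -26.0], [593.2999877929688, 24.100000381469727], [577.4000244140625, 36.20000076293945]]
side exp px [263.03544537 197.50258174] ellipse [263.54351807 198.0365448 ] [11.11365128 22.37163925] ray [0.56286461 0.00783759 0.148     ]
 slot rect ((561.4380493164062, 9.16214370727539), (60.412410736083984, 12.545312881469727), 50.599369049072266) corners [[537.4000244140625, -10.199999809265137], [547.0999755859375, -18.200000762939453], [585.5, 28.5], [575.7999877929688, 36.5]]
```

Run:
```python
from h import *
from bench import ctrl
from scipy.spatial.transform import Rotation as R
s=ctrl.get_state();M=R.from_rotvec(s["tool_rot"]).as_matrix();a0=np.arctan2(M[1,0],M[0,0]);print(np.degrees(a0),s["position"])
a=np.radians(52);P=np.array([.566,.006,0])+.010*np.array([np.cos(a),np.sin(a),0])
for z in(.2449,.172): print(rel(s["position"],a0,P+[0,0,z],a))
```

```text
72.16709820753812 [0.5892858  0.17373429 0.24501279]
[-0.525, 0.109, 0.0, 0.112]
[-0.525, 0.109, 0.243, 0.112]
```

>>> {"op": "drive_tool", "data": {"rows": [[[-0.15, 0.03, 0, 0.04, 255], [-0.3, 0.06, 0, 0.08, 255], [-0.45, 0.09, 0, 0.112, 255], [-0.525, 0.109, 0, 0.112, 255], [-0.525, 0.109, 0.1, 0.112, 255], [-0.525, 0.109, 0.2, 0.112, 255], [-0.525, 0.109, 0.23, 0.112, 255], [-0.525, 0.109, 0.23, 0.112, 255], [-0.525, 0.109, 0.23, 0.112, 255]]]}}

```text
time: 7.0
position: [0.5731, 0.0143, 0.1779]
tool_rot: [2.823, 1.377, 0.003]
ft_force: [-0.2, 0.2, -0.4]
grip_width: 0.006
```

Run:
```python
from h import *
from bench import ctrl
from scipy.spatial.transform import Rotation as R
d={}
for n in("scene","side","wrist"):
    d[n]=ctrl.get_image(n)
s=ctrl.get_state();M=R.from_rotvec(s["tool_rot"]).as_matrix();a0=np.arctan2(M[1,0],M[0,0]);print(np.degrees(a0),s["position"],s["ft_force"])
pickle.dump(d,open("im4.pkl","wb"))
a=d["scene"]["img"][170:250,235:325];b=d["side"]["img"][155:235,220:310]
cv2.imwrite("pics/c4.png",cv2.resize(np.hstack([a,b]),None,fx=4.4,fy=4.4,interpolation=cv2.INTER_CUBIC))
cv2.imwrite("pics/w4.png",d["wrist"]["img"])
```

```text
52.02985944496583 [0.57292253 0.01472062 0.17766846] [0.47099913 0.40882584 0.80988318]
```

View pics/c4.png

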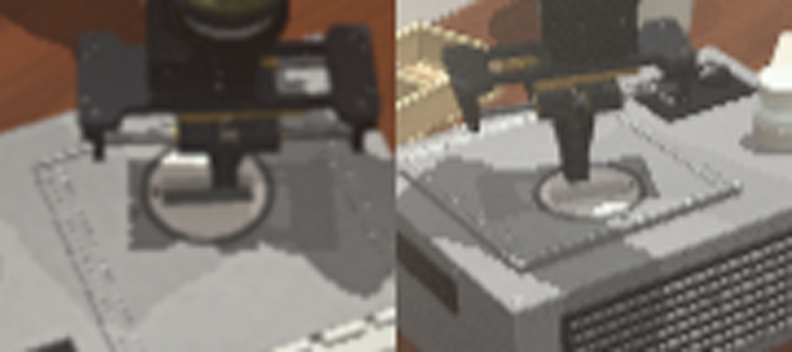

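View pics/w4.png

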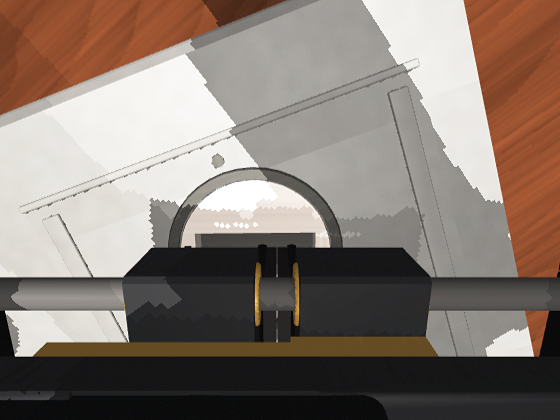

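Run:
```python
from h import *
d=pickle.load(open("im4.pkl","rb"))["wrist"]
cv2.imwrite("pics/w4c.png",cv2.resize(d["img"][160:260,160:350],None,fx=4,fy=4,interpolation=cv2.INTER_CUBIC))
a=np.radians(52);c0=np.array([.566,.006]);ex=np.array([np.cos(a),np.sin(a)]);ey=np.array([np.sin(a),-np.cos(a)])
for uv,z in [((196,233),.148),((256,233),.148),((316,233),.148),((255,167),.15),((168,247),.15),((343,247),.15)]:
    w=ray(d,uv,z)[:2];print(uv,w.round(4),"along/across mm",((w-c0)@ex*1e3).round(1),((w-c0)@ey*1e3).round(1))
```

```text
(196, 233) [ 0.5385 -0.0117] along/across mm -30.9 -10.8
(256, 233) [0.558  0.0132] along/across mm 0.7 -10.8
(316, 233) [0.5775 0.0381] along/across mm 32.4 -10.7
(255, 167) [0.5304 0.035 ] along/across mm 0.9 -45.9
(168, 247) [ 0.535  -0.0277] along/across mm -45.6 -3.7
(343, 247) [0.5919 0.045 ] along/across mm 46.6 -3.6
```

View pics/w4c.png

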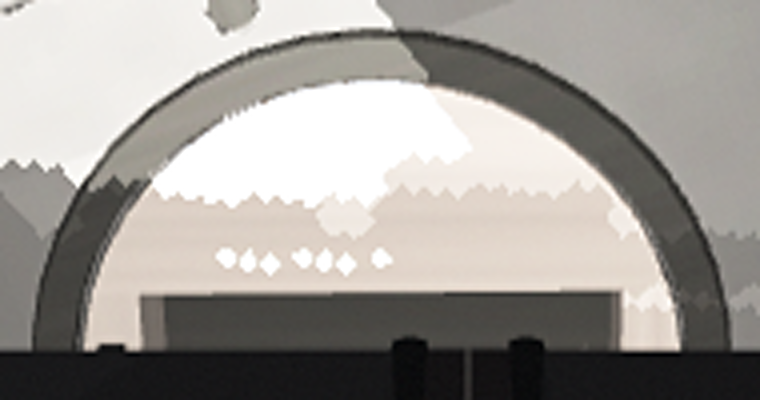

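The wrist view puts the slot's long edge within 1–2 mm of the prediction and the finger parallel to it. I'll nudge it 1 mm across and insert 10 mm deep.

>>> {"op": "drive_tool", "data": {"rows": [[[0, 0.0035, 0, 0, 255], [0, 0.0035, 0.02, 0, 255], [0, 0.0035, 0.04, 0, 255], [0, 0.0035, 0.055, 0, 255], [0, 0.0035, 0.07, 0, 255], [0, 0.0035, 0.086, 0, 255], [0, 0.0035, 0.086, 0, 255]]]}}

```text
time: 8.02
position: [0.5728, 0.014, 0.1503]
tool_rot: [-2.823, -1.378, 0.001]
ft_force: [0.3, 0.1, 0.0]
grip_width: 0.005
```

Run:
```python
from h import *
from bench import ctrl
from scipy.spatial.transform import Rotation as R
s=ctrl.get_state();M=R.from_rotvec(s["tool_rot"]).as_matrix();a0=np.arctan2(M[1,0],M[0,0]);print(np.degrees(a0),s["position"],s["ft_force"],s["torque"],s["joint_positions"])
c=np.array([.5673,.0059,s["position"][2]])
a=np.radians(52);p0=c+.010*np.array([np.cos(a),np.sin(a),0])
for b in np.arange(52,-25,-7.):
    t=np.radians(b); print(b,rel(p0,a,c+.010*np.array([np.cos(t),np.sin(t),0]),t))
```

```text
52.01912104292471 [0.57280837 0.01396502 0.1502526 ] [0.30142305 0.1200532  0.04002577] [-0.01022901 -0.04089398 -0.01203162] [-0.48192511  0.22827844  0.47035813  1.77202295 -0.11155315  1.16843273
  0.92972346]
52.0 [0.0, 0.0, 0.0, 0.0]
45.0 [-0.0, 0.004, 0.0, 0.039]
38.0 [-0.001, 0.008, 0.0, 0.078]
31.0 [-0.002, 0.012, 0.0, 0.117]
24.0 [-0.004, 0.016, 0.0, 0.156]
17.0 [-0.006, 0.019, 0.0, 0.194]
10.0 [-0.009, 0.022, 0.0, 0.233]
3.0 [-0.011, 0.025, 0.0, 0.272]
-4.0 [-0.015, 0.028, 0.0, 0.311]
-11.0 [-0.018, 0.03, 0.0, 0.35]
-18.0 [-0.022, 0.031, 0.0, 0.389]
```

The tip is at z≈0.136 with zero force, so it is in the slot. Next comes the first half of the clockwise arc.

>>> {"op": "drive_tool", "data": {"rows": [[[0, 0.004, 0, 0.039, 255], [-0.001, 0.008, 0, 0.078, 255], [-0.002, 0.012, 0, 0.117, 255], [-0.004, 0.016, 0, 0.156, 255], [-0.006, 0.019, 0, 0.194, 255], [-0.006, 0.019, 0, 0.194, 255]]]}}

```text
time: 8.78
position: [0.5769, 0.0104, 0.1507]
tool_rot: [-3.105, -0.47, -0.002]
ft_force: [1.2, 2.7, -2.1]
grip_width: 0.005
```

Run:
```python
from h import *
from bench import ctrl
from scipy.spatial.transform import Rotation as R
d={n:ctrl.get_image(n) for n in("scene","wrist")}
s=ctrl.get_state();M=R.from_rotvec(s["tool_rot"]).as_matrix();a0=np.arctan2(M[1,0],M[0,0]);print(np.degrees(a0),s["position"],s["ft_force"],s["torque"])
a=d["scene"]["img"][170:250,235:325];cv2.imwrite("pics/c5.png",np.hstack([cv2.resize(a,(400,356),interpolation=cv2.INTER_CUBIC),cv2.resize(d["wrist"]["img"],(400,356))]))
c=np.array([.5673,.0059,s["position"][2]]);a=np.radians(17)
p0=c+.010*np.array([np.cos(a),np.sin(a),0]);print(p0)
for b in [10,3,-4,-11,-18,-24,-28]:
    t=np.radians(b); print(b,rel(p0,a,c+.010*np.array([np.cos(t),np.sin(t),0]),t))
```

```text
17.28245269709326 [0.57681384 0.01039101 0.15074193] [ 2.17079114  3.97545149 -3.29743901] [ 0.76723122 -0.35254922  0.04877428]
[0.57686305 0.00882372 0.15074193]
10 [-0.0, 0.004, 0.0, 0.039]
3 [-0.001, 0.008, 0.0, 0.078]
-4 [-0.002, 0.012, 0.0, 0.117]
-11 [-0.004, 0.016, 0.0, 0.156]
-18 [-0.006, 0.019, 0.0, 0.194]
-24 [-0.008, 0.022, 0.0, 0.228]
-28 [-0.01, 0.024, 0.0, 0.25]
```

View pics/c5.png

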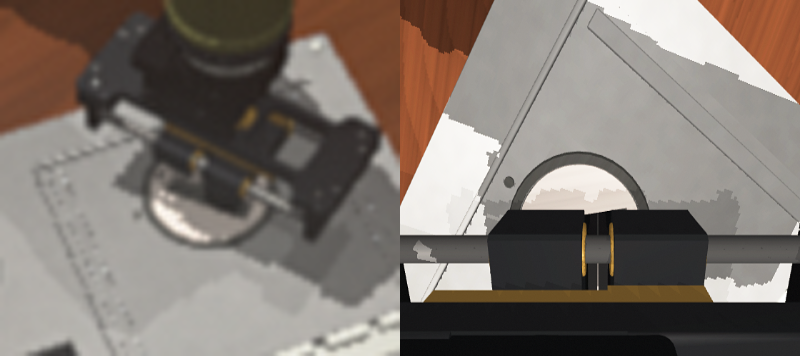

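Reaction force is in the expected sense and the slot is following. I'll continue to the stop.

>>> {"op": "drive_tool", "data": {"rows": [[[0, 0.004, 0, 0.039, 255], [-0.001, 0.008, 0, 0.078, 255], [-0.002, 0.012, 0, 0.117, 255], [-0.004, 0.016, 0, 0.156, 255], [-0.006, 0.019, 0, 0.194, 255], [-0.007, 0.022, 0, 0.215, 255], [-0.007, 0.022, 0, 0.215, 255]]]}}

```text
time: 9.75
position: [0.5774, 0.0028, 0.1509]
tool_rot: [-3.086, 0.586, -0.004]
ft_force: [4.9, 3.7, -4.4]
grip_width: 0.008
```

```bash
cat > st.py <<'E'
from h import *
from bench import ctrl
import sys
from scipy.spatial.transform import Rotation as R
d={n:ctrl.get_image(n) for n in("scene","wrist")}
s=ctrl.get_state();M=R.from_rotvec(s["tool_rot"]).as_matrix();a0=np.arctan2(M[1,0],M[0,0]);print(np.degrees(a0),s["position"],s["ft_force"],s["torque"],s["joint_positions"])
a=d["scene"]["img"][170:250,235:325];cv2.imwrite(sys.argv[1],np.hstack([cv2.resize(a,(400,356),interpolation=cv2.INTER_CUBIC),cv2.resize(d["wrist"]["img"],(400,356))]))
pickle.dump(d,open("last.pkl","wb"))
E
python3 st.py pics/c6.png
```

```text
-21.467795575673154 [0.5774374  0.00275081 0.15091019] [ 5.66649901  2.88119829 -4.34563816] [ 0.55989716 -0.9229229   0.04040356] [-0.60306519  0.25315543  0.64012302  1.76795865 -0.16374849  1.17142247
 -0.28927889]
```

View pics/c6.png

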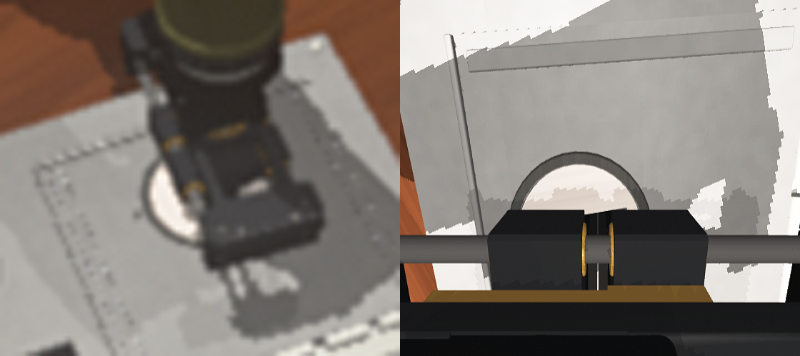

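>>> {"op": "drive_tool", "data": {"rows": [[[-0.001, 0.005, 0, 0.02, 255], [-0.002, 0.01, 0, 0.035, 255], [-0.002, 0.013, 0, 0.045, 255], [-0.002, 0.013, 0, 0.045, 255]]]}}

```text
time: 10.35
position: [0.5768, 0.0017, 0.1513]
tool_rot: [-3.034, 0.798, -0.007]
ft_force: [8.7, 6.0, -5.6]
grip_width: 0.004
```

```bash
python3 st.py pics/c7.png
```

```text
-29.438407535444128 [0.57682768 0.00167632 0.15132586] [ 7.2511488   7.71717125 -5.37541509] [ 1.33447231 -1.55347998  0.24908945] [-0.61781218  0.25136474  0.66004153  1.77222428 -0.16990093  1.16890733
 -0.42081397]
```

View pics/c7.png

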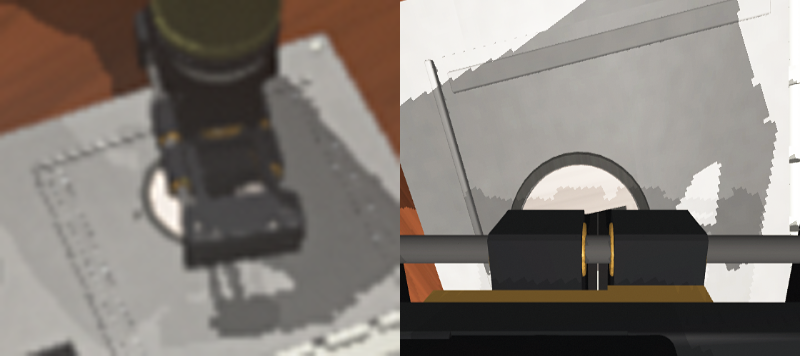

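Against resistance now. One firmer push to make sure, then I lift out and inspect.

>>> {"op": "drive_tool", "data": {"rows": [[[0, 0.008, 0, 0, 255], [0, 0.015, 0, 0, 255], [0, 0.02, 0, 0, 255], [0, 0.02, 0, 0, 255]]]}}

```text
time: 10.95
position: [0.5766, 0.0014, 0.1516]
tool_rot: [-3.029, 0.791, -0.014]
ft_force: [15.6, 14.3, -11.3]
grip_width: 0.003
```

>>> {"op": "drive_tool", "data": {"rows": [[[0, -0.02, 0, -0.015, 255], [0.002, -0.03, 0, -0.035, 255], [0.002, -0.03, 0, -0.035, 255]]]}}

```text
time: 11.32
position: [0.5765, 0.0016, 0.151]
tool_rot: [-3.076, 0.635, 0.0]
ft_force: [1.1, 3.9, -0.0]
grip_width: 0.001
```

>>> {"op": "drive_tool", "data": {"rows": [[[0, -0.002, -0.03, 0, 255], [0, -0.002, -0.08, 0, 255], [0, -0.002, -0.2, 0, 255], [0, -0.002, -0.35, 0, 255], [0.2, -0.002, -0.45, 0, 255], [0.4, -0.002, -0.5, 0, 255], [0.4, -0.002, -0.5, 0, 255]]]}}

```text
time: 12.2
position: [0.6892, -0.0499, 0.3005]
tool_rot: [3.069, -0.642, 0.002]
ft_force: [-0.2, 0.0, -0.6]
grip_width: 0.006
```

```bash
python3 st.py pics/c8.png
python3 - <<'E'
from h import *
d=pickle.load(open("last.pkl","rb"))
cv2.imwrite("pics/c8b.png",cv2.resize(d["scene"]["img"][165:285,200:340],None,fx=5,fy=5,interpolation=cv2.INTER_CUBIC))
E
```

```text
-23.544476241114463 [ 0.68680596 -0.04806498  0.30096271] [ 0.25652845 -0.13185269  0.19196202] [-0.08582972  0.12071471 -0.00851553] [-0.44271994  0.44389923  0.6954789   1.25972739 -0.27637898  1.53366166
 -0.19714183]
```

View pics/c8b.png

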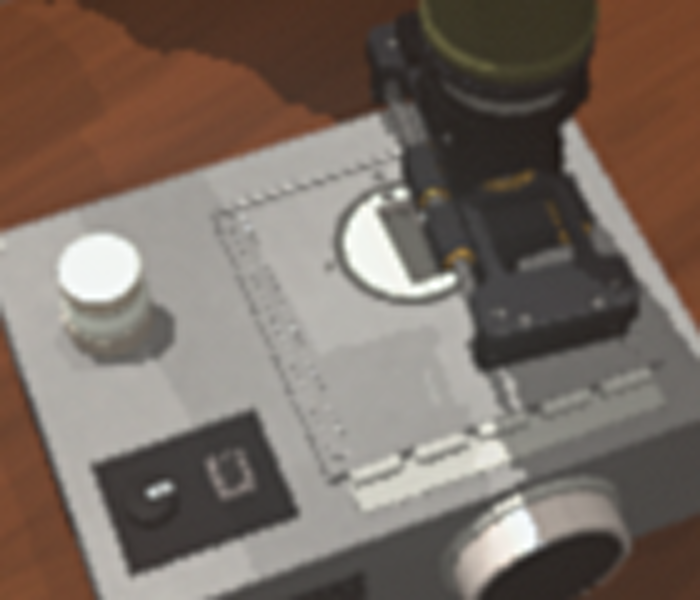

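View pics/c8.png

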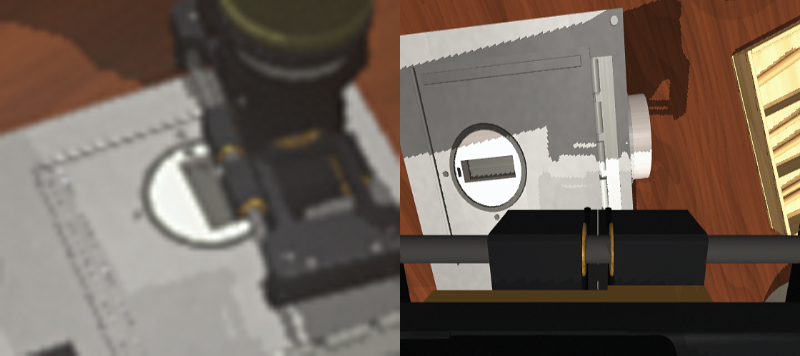

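The wrist picture (right) shows the slot at ~(490,165) pointing at the front edge. I'll measure its angle.

Run:
```python
from h import *
d=pickle.load(open("last.pkl","rb"))["wrist"]
k=4;im=d["img"][135:255,60:190]
cv2.imwrite("pics/w8.png",cv2.resize(im,None,fx=k,fy=k,interpolation=cv2.INTER_CUBIC))
g=cv2.cvtColor(d["img"],cv2.COLOR_BGR2GRAY)
p=np.load("p.npy");p[3]=0
H=[];  # rectified view 0.5mm/px around slot in hatch frame
c=hat(p,(-.134,0,.008));src=[];dst=[]
for x,y in [(-.05,-.05),(.05,-.05),(.05,.05),(-.05,.05)]:
    src.append(proj(d,hat(p,(-.134+x,y,.008))));dst.append([250-y*4000,250+x*4000])
W=cv2.warpPerspective(d["img"],cv2.getPerspectiveTransform(np.float32(src),np.float32(dst)),(500,500))
cv2.imwrite("pics/w8r.png",W)
gg=cv2.cvtColor(W,cv2.COLOR_BGR2GRAY);m=np.zeros_like(gg);cv2.circle(m,(250,250),150,255,-1)
s=((gg<170)&(m>0)).astype(np.uint8);N,L,st,ce=cv2.connectedComponentsWithStats(s);i=1+np.argmax(st[1:,4])
print(cv2.minAreaRect(np.argwhere(L==i)[:,::-1].astype(np.float32)))
```

```text
((250.0, 252.5), (255.0, 94.0), 90.0)
```

View pics/w8r.png

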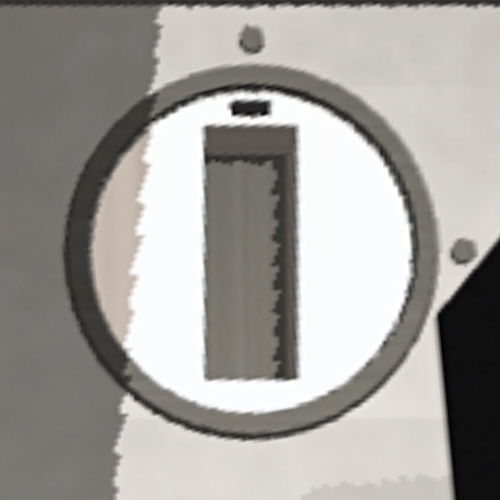

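The rectified view shows the slot at 90° to within measurement error, with its index mark (250,107) against the front dot (250,40). I'll retreat a little further, let the arm settle and hand in.

>>> {"op": "drive_tool", "data": {"rows": [[[0, 0, -0.15, 0, 255], [0, 0, -0.2, 0, 255], [0, 0, -0.2, 0, 255], [0, 0, -0.2, 0, 255], [0, 0, -0.2, 0, 255]]]}}

```text
time: 12.92
position: [0.6862, -0.0457, 0.3594]
tool_rot: [-3.076, 0.637, 0.003]
ft_force: [-0.2, -0.7, -0.1]
grip_width: 0.002
```

Run:
```python
from h import *
from bench import ctrl
r=ctrl.get_image("side");cv2.imwrite("pics/side9.png",r["img"])
print(ctrl.get_state()["ft_force"]); print(ctrl.close_job())
```

```text
[-0.5874149  -0.4148515  -0.73395308]
the job is handed in; nothing more can be done
None
```

View pics/side9.png

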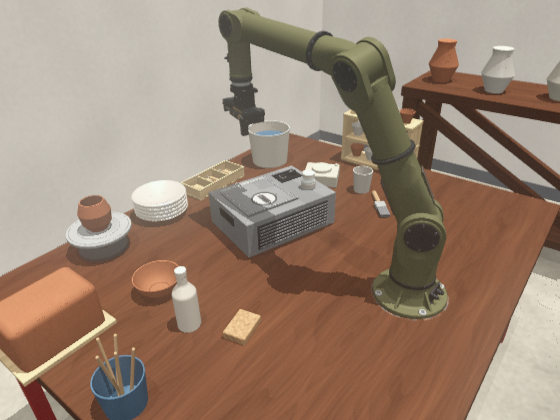

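I pressed the hatch shut with the closed fingertips and turned the fastener clockwise from about 20° to its stop. I then lifted clear and handed the job in at about 13 s; handing in reports no verdict.

- **Hatch:** it stopped firmly at 34 N, with the tips at z = 148 mm. After the turn it lay flat in the pictures.
- **Fastener:** it met a hard stop, with no further movement at about 21 N sideways. Measured in the wrist camera afterwards, the slot lies at 90°, with its mark against the front dot.
- **Surroundings:** the last side picture shows the arm clear at tool height 0.36 m with about 1 N of sensor noise. The bystanders appear to stand where they were; I checked this by eye only.

The side camera's first slot position was about 5 mm off from the scene camera's. The wrist view agreed with the scene camera, so I used that, and the fingers went in without force.

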